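Change over the parts drawers

ROBOT

A 7-joint arm with a two-finger parallel gripper is mounted at the origin on the work surface. World frame = base frame: x ahead of the robot, y to its left, z up, the work surface at z = 0. Lengths are in m, angles in rad, forces in N, time in s.
With the tool pointing down it reaches from about 0.425 to 0.8 m from the base axis. Payload 8.3 kg.
Tool frame: the origin (TCP) lies at the very end of the fingers, on their centre line; the grasp point (between the pads) lies 19 mm behind it; z points along the fingers, y is the direction in which the jaws open and shut (so a half turn about z gives the same grasp; the last joint's range is limited). The gripper opens to 85 mm and grips with 20 to 120 N. Pads are 22 mm wide; open, the fingers measure 114 mm over their backs; the gripper's body (76 mm by 85 mm) begins 54 mm behind the grasp point. The pads swing forward as they close: fully open they stand 13 mm farther back than shut.
Start: joints at [-0.063, 0.383, 0.016, 1.37, -0.006, 1.388, -0.046], TCP at [0.625, 0, 0.231] pointing down, gripper open.
Joint ranges: [-2.95, 2.95], [-0.25, 2.06], [-1.52, 1.56], [0.18, 2.33], [-1.44, 4.58], [0.02, 2.06], [-3.01, 3.01]. Speed limits (rad/s): [2.39, 2.39, 3.01, 3.01, 3.14, 3.14, 3.14].

INTERFACE

Orientations are given as a unit quaternion [w, x, y, z].
In Python, from plant import bot, optics gives the robot as it stands. Calls block until the motion is done:
- bot.reach(position, orientation): joint-space move of the TCP to a pose.
- bot.servo_line(position, rotation=None, velocity=0.15): straight line of the TCP; rotation=None keeps the orientation; velocity is the mean speed in m/s.
- bot.movej(angles): joint-space move.
- bot.move_gripper(opening): opening from 0.0 (shut) to 1.0 (fully open); the grip force is fixed at half the most; returns when the fingers have stopped.
- bot.pause(seconds).
- bot.ik(position, orientation): joint angles nearest the present ones, or None.
- optics.get_image(name): name is "scene" or "side" or "wrist"; returns a dict with "frame" (400x640x3 uint8, red, green, blue), "fx", "fy", "cx", "cy" (pixels), "dist_coeffs" ([k1, k2, p1, p2, k3] as OpenCV has them; the pictures are not rectified), "origin" and "orientation" of the camera in the world; the wrist camera has in their place "T_tool_cam" (4x4, takes a point from camera to tool coordinates, whose origin is the TCP and whose axes are the flange's). Camera axes: x right, y down, z forward; pixel columns grow to the right and rows downward; lengths in m; the calibration is good to about 2 mm. A picture is of the moment at which its call begins: read the wrist's pose just before it. There is no depth.
A pose or a line that the arm cannot do raises bot.Unreachable and nothing moves.
- bot.hand_in(): hands the job in, once; it reports no verdict.
Readings, each from a call of its own:
- bot.current_time(): time.
- bot.current_joint_positions(): joint angles.
- bot.current_joint_velocities(): joint speeds.
- bot.current_joint_efforts(): joint torques, N m.
- bot.current_tcp_pos(): TCP position.
- bot.current_ee_rot(): TCP orientation.
- bot.current_wrist_force(): force on the tool from outside, world axes, zero at the start.
- bot.current_moment(): the same for the moment, N m.
- bot.current_opening(): opening from 0.0 (shut) to 1.0 (fully open).
Only numpy, scipy, OpenCV 4.12 (cv2) and the standard library are available. Lean on these libraries where they do the work, as an engineer would, in place of code of your own. Each camera call takes 0.05 s, during which the arm holds its last target.

TASK

The red and blue parts drawers are finished with and the yellow one is needed next: push the red and the blue drawer fully home, each with its little jar riding along upright inside, and with a fingertip behind its front panel push the yellow drawer out towards you until it is fully open. Do it gently with the fingertips, gripping and lifting nothing, and leave the jars and everything else on the bench alone.

Things in the scene. Friction and masses are not known exactly. Their poses are not given: they have to be found in the camera images.
- red_box: fixed grey parts box, 160 (x, deep) x 100 (y, wide) x 70 (high), with a red sticker on top, holding one red drawer; origin at the centre of its underside, x axis points from its open front (80 mm from the origin, the side nearer the robot) to its closed back, z up
- red_front (a point): centre of the outer face of the red drawer's front panel, moves with the drawer; same axes as the box (x points into the box). The panel is 98 wide (y), 62 high (5 to 67 above the table) and 6 thick; behind it lies an open tray, 80 wide inside, with its floor 12 and side walls 48 above the table
- red_drawer (a joint): how far the red drawer stands open, m: 0 = fully home, 0.115 = out against its stop. It slides straight along the box's x axis and stays where it is left; about 1.2 N moves it. The gap between the back of the front panel and the box equals this value
- yellow_box: fixed grey parts box, 160 (x, deep) x 100 (y, wide) x 70 (high), with a yellow sticker on top, holding one yellow drawer; origin at the centre of its underside, x axis points from its open front (80 mm from the origin, the side nearer the robot) to its closed back, z up
- yellow_front (a point): centre of the outer face of the yellow drawer's front panel, moves with the drawer; same axes as the box (x points into the box). The panel is 98 wide (y), 62 high (5 to 67 above the table) and 6 thick; behind it lies an open tray, 80 wide inside, with its floor 12 and side walls 48 above the table
- yellow_drawer (a joint): how far the yellow drawer stands open, m: 0 = fully home, 0.115 = out against its stop. It slides straight along the box's x axis and stays where it is left; about 1.2 N moves it. The gap between the back of the front panel and the box equals this value. Only its tray floor lies in that gap (tiny resistors, under 4 mm high), so a fingertip can reach in behind the panel
- blue_box: fixed grey parts box, 160 (x, deep) x 100 (y, wide) x 70 (high), with a blue sticker on top, holding one blue drawer; origin at the centre of its underside, x axis points from its open front (80 mm from the origin, the side nearer the robot) to its closed back, z up
- blue_front (a point): centre of the outer face of the blue drawer's front panel, moves with the drawer; same axes as the box (x points into the box). The panel is 98 wide (y), 62 high (5 to 67 above the table) and 6 thick; behind it lies an open tray, 80 wide inside, with its floor 12 and side walls 48 above the table
- blue_drawer (a joint): how far the blue drawer stands open, m: 0 = fully home, 0.115 = out against its stop. It slides straight along the box's x axis and stays where it is left; about 1.2 N moves it. The gap between the back of the front panel and the box equals this value
- red_jar_mid (a point): centre of a small amber jar with a white lid, 24 diameter, 34 high, 30 g, loose and upright in the red drawer; it rides with the drawer and clears the box
- blue_jar_mid (a point): centre of a small amber jar with a white lid, 24 diameter, 34 high, 30 g, loose and upright in the blue drawer; it rides with the drawer and clears the box
- meter: orange multimeter, 150 x 75 x 34, lying loose; origin under its centre
- driver: screwdriver with a red handle, 160 long, lying loose; origin under its middle
- spool: aluminium solder spool, 52 diameter, 40 high, standing loose; origin under its centre
- cap: black control-knob cap, 28 diameter, 22 high, standing loose in front of the boxes; origin under its centre
- flux: small white bottle with a red cap, 32 diameter, 60 high, standing loose between two boxes; origin under its centre
- mug: blue mug, 76 diameter, 90 high, loose; origin under its centre
- red_jar: the jar in the red drawer as a body; origin under its centre
- blue_jar: the jar in the blue drawer as a body; origin under its centre
Things that resemble listed ones, but are neither listed nor needed, are in the scene too. Leave any pink or purple look-alike of the red_box alone. What is shaped like the yellow_box but green is not meant.

How it is judged:
At the end, for the whole second after the job is handed in: Red and blue drawers within 4 mm of fully home, the yellow drawer at least 105 mm open (its stop is at 115 mm), and both jars upright (within 0.3 rad) on the trays of their own drawers, inside their boxes (value of joint each of red_drawer, blue_drawer below 0.004 m and value of joint yellow_drawer above 0.105 m and angle between each of red_jar_mid, blue_jar_mid's own z axis and vertical below 0.3 rad and x of red_jar_mid in the frame of red_box between -0.08 and 0.08 m and z of red_jar_mid in the frame of red_box below 0.04 m and x of blue_jar_mid in the frame of blue_box between -0.08 and 0.08 m and z of blue_jar_mid in the frame of blue_box below 0.04 m); the robot touches nothing.
It fails at once if a drawer's front panel is taken between the fingers ((x of the grasp point in the frame of red_front between 0.001 and 0.005 m and y of the grasp point in the frame of red_front between -0.05 and 0.05 m and z of the grasp point in the frame of red_front between -0.031 and 0.045 m) or (x of the grasp point in the frame of yellow_front between 0.001 and 0.005 m and y of the grasp point in the frame of yellow_front between -0.05 and 0.05 m and z of the grasp point in the frame of yellow_front between -0.031 and 0.045 m) or (x of the grasp point in the frame of blue_front between 0.001 and 0.005 m and y of the grasp point in the frame of blue_front between -0.05 and 0.05 m and z of the grasp point in the frame of blue_front between -0.031 and 0.045 m)).
It fails at once if a jar is tipped (over 0.5 rad) or lifted (over 15 mm) (angle between any of red_jar_mid, blue_jar_mid's own z axis and vertical above 0.5 rad or height (world z) of any of red_jar_mid, blue_jar_mid above 0.044 m).
It fails at once if the fingers push or pinch a jar (over 1 N) (contact force between the fingers and red_jar above 1 N or contact force between the fingers and blue_jar above 1 N).
It fails at once if another thing on the bench is moved by more than 15 mm (distance of any of meter, driver, spool, cap, flux, mug from where it was at the start of the episode above 0.015 m).
It also fails if it takes over 58 s, if anything falls off the work surface, if the arm or the gripper's body presses on something with over 40 N, if the wrist force passes 120 N, or if a joint passes its speed limit or range.

## Working session

There is one attempt and no reset: what is moved stays moved. The work goes in short steps, each a Python script; the robot and the scene stay as the last script left them, time stands still between calls to the robot, and variables do not carry over. Pictures are saved under pics/ and viewed, and the job is handed in when it is done.

```bash
ls; mkdir -p pics; python3 - <<'E'
from plant import bot, optics
import cv2
for n in ("scene","side","wrist"):
    d=optics.get_image(n)
    cv2.imwrite(f"pics/{n}0.png",d["frame"][:,:,::-1])
    print(n,{k:v for k,v in d.items() if k!="frame"})
print(bot.current_time(),bot.current_tcp_pos(),bot.current_ee_rot(),bot.current_opening())
E
```

```text
pics
scene {'fx': 471.35454377421354, 'fy': 471.35454377421354, 'cx': 312.8782672256009, 'cy': 210.61529390744283, 'dist_coeffs': array([0.03038614, 0.        , 0.        , 0.        , 0.        ]), 'origin': array([ 1.04564853, -0.72299689,  1.31507693]), 'orientation': array([-0.26622864,  0.88968311,  0.35467584, -0.10858783])}
side {'fx': 448.392463506511, 'fy': 448.392463506511, 'cx': 319.900999848695, 'cy': 199.41329038056787, 'dist_coeffs': array([-0.03892103,  0.        ,  0.        ,  0.        ,  0.        ]), 'origin': array([0.24443918, 1.19624124, 0.89078459]), 'orientation': array([ 0.04840255, -0.0781948 ,  0.87191504, -0.48094379])}
wrist {'fx': 310.08578532187755, 'fy': 310.08578532187755, 'cx': 320.11268653216484, 'cy': 200.81631934170193, 'dist_coeffs': array([-0.02274787,  0.        ,  0.        ,  0.        ,  0.        ]), 'T_tool_cam': array([[-3.18493637e-04, -9.53834984e-01, -3.00331020e-01,
         7.73422918e-02],
       [ 9.99999852e-01, -4.36170299e-04,  3.24777976e-04,
        -1.90626368e-03],
       [-4.40780066e-04, -3.00330872e-01,  9.53834982e-01,
        -1.42357045e-01],
       [ 0.00000000e+00,  0.00000000e+00,  0.00000000e+00,
         1.00000000e+00]])}
0.15 [6.24592386e-01 4.76497073e-05 2.30495414e-01] [-5.44091067e-04  7.07087241e-01  7.07125885e-01 -5.66026646e-04] 1.001122100153052
```

View pics/scene0.png

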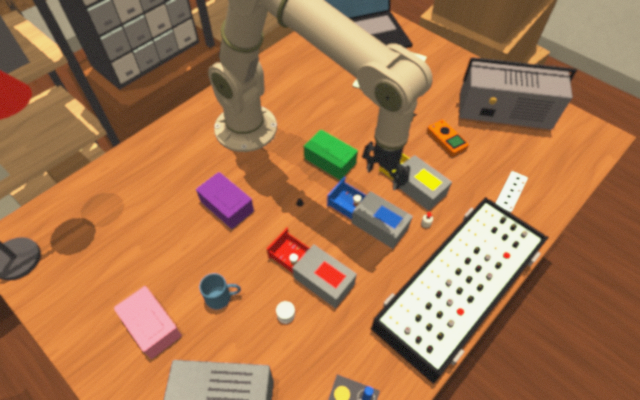

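View pics/side0.png

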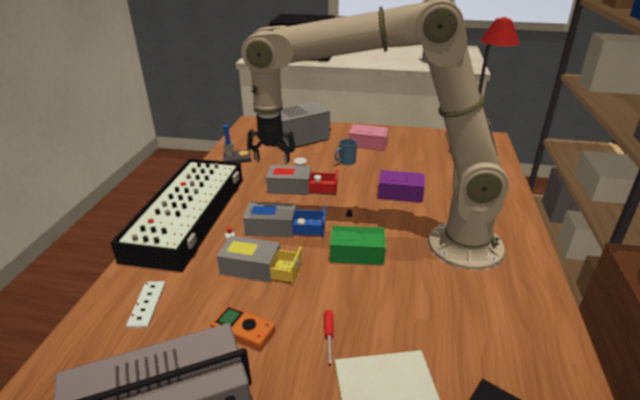

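View pics/wrist0.png

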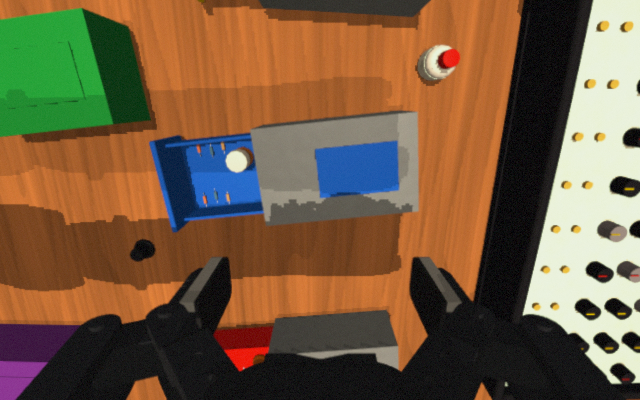

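Look-alikes. Red box is the grey one at scene (322,274), with the purple box at (225,199) and the pink box at (147,320) to be avoided. Yellow box is the grey one at (425,180), with the green box at (330,152) to be avoided. Blue box is the grey one at (382,218). Next I'll take closer wrist views.

```bash
cat > h.py <<'E'
from plant import bot, optics
import numpy as np, cv2, pickle
from scipy.spatial.transform import Rotation as R
def q2R(q): return R.from_quat([q[1],q[2],q[3],q[0]]).as_matrix()
def snap(n,tag):
    p=np.array(bot.current_tcp_pos());q=np.array(bot.current_ee_rot())
    d=dict(optics.get_image(n))
    if n=="wrist":
        T=np.eye(4);T[:3,:3]=q2R(q);T[:3,3]=p
        M=T@np.array(d["T_tool_cam"])
    else:
        M=np.eye(4);M[:3,:3]=q2R(d["orientation"]);M[:3,3]=d["origin"]
    d["M"]=M
    cv2.imwrite(f"pics/{tag}.png",d["frame"][:,:,::-1])
    pickle.dump(d,open(f"pics/{tag}.pkl","wb"))
    return d
def load(t): return pickle.load(open(f"pics/{t}.pkl","rb"))
def K(d): return np.array([[d["fx"],0,d["cx"]],[0,d["fy"],d["cy"]],[0,0,1]])
def ray(d,uv):
    n=cv2.undistortPoints(np.array([[uv]],float),K(d),d["dist_coeffs"])[0,0]
    return d["M"][:3,3], d["M"][:3,:3]@np.array([n[0],n[1],1])
def atz(d,uv,z):
    o,r=ray(d,uv); return o+r*(z-o[2])/r[2]
def tri(obs):
    A=np.zeros((3,3));b=np.zeros(3);L=[]
    for d,uv in obs:
        o,r=ray(d,uv);r=r/np.linalg.norm(r);P=np.eye(3)-np.outer(r,r);A+=P;b+=P@o;L.append((o,P))
    x=np.linalg.solve(A,b)
    return x,[float(np.linalg.norm(P@(x-o))) for o,P in L]
def proj(d,X):
    Mi=np.linalg.inv(d["M"]);
    return cv2.projectPoints(np.atleast_2d(np.array(X,float)),cv2.Rodrigues(Mi[:3,:3])[0],Mi[:3,3],K(d),d["dist_coeffs"])[0][:,0]
def crop(tag,x0,y0,x1,y1,s,out):
    im=cv2.imread(f"pics/{tag}.png")[y0:y1,x0:x1]
    cv2.imwrite(f"pics/{out}.png",cv2.resize(im,None,fx=s,fy=s,interpolation=cv2.INTER_CUBIC))
DOWN=[0,2**-.5,2**-.5,0]
E
python3 - <<'E'
from h import *
snap("scene","sc");snap("side","sd");snap("wrist","w0")
for uv in [(298,250),(270,250),(355,277),(330,195),(450,185),(380,160),(300,201)]: print(uv,atz(load("sc"),uv,.06).round(3))
for tag,p in (("wr",[.5,-.2,.3]),("wy",[.5,.06,.3])):
    bot.reach(p,DOWN); snap("wrist",tag); print(bot.current_time())
E
```

```text
(298, 250) [ 0.537 -0.261  0.06 ]
(270, 250) [ 0.475 -0.319  0.06 ]
(355, 277) [ 0.72 -0.21  0.06]
(330, 195) [ 0.47  -0.044  0.06 ]
(450, 185) [0.73  0.257 0.06 ]
(380, 160) [0.495 0.182 0.06 ]
(300, 201) [ 0.415 -0.128  0.06 ]
1.3167
2.3833
```

View pics/wr.png

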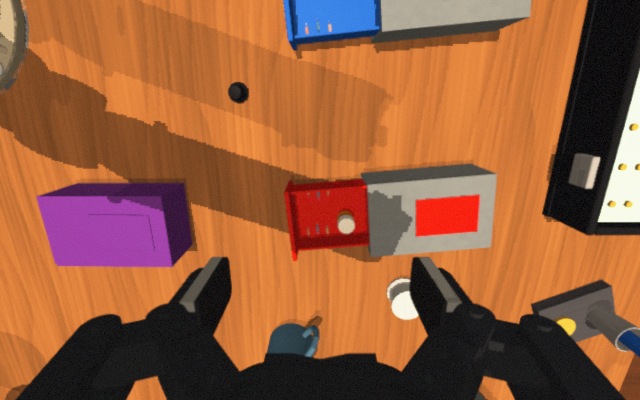

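View pics/wy.png

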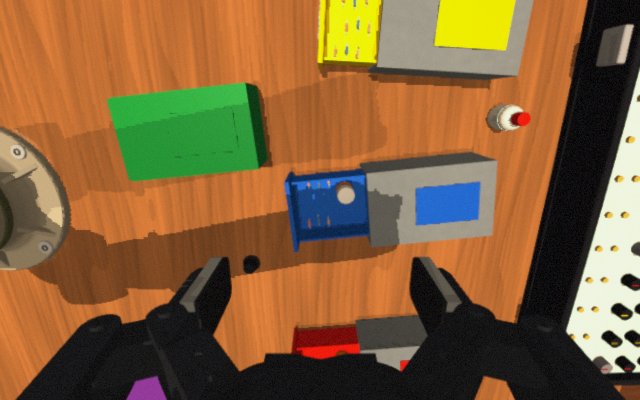

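```bash
python3 - <<'E'
from h import *
bot.reach([.5,.19,.3],DOWN); snap("wrist","wyy"); snap("scene","sc2"); snap("side","sd2");print(bot.current_time())
crop("wr",270,150,510,280,3.3,"c_r");crop("wy",270,140,510,270,3.3,"c_b");
E
```

```text
3.1167
```

View pics/wyy.png

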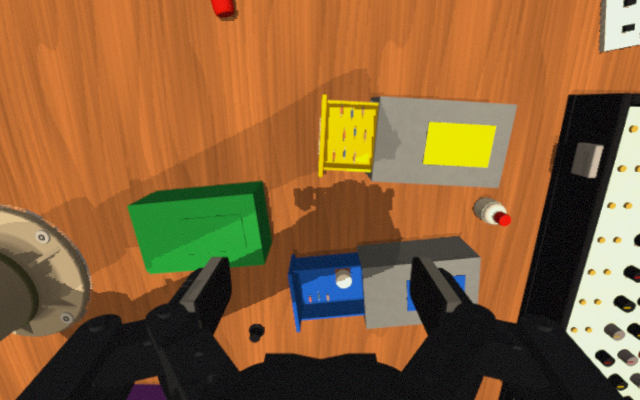

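View pics/c_r.png

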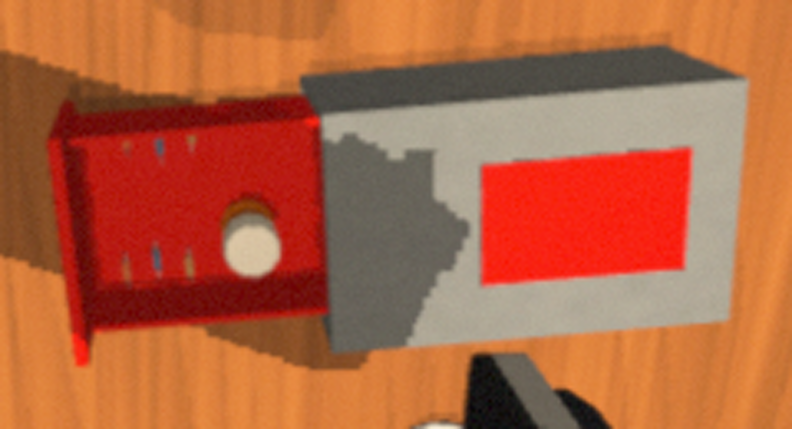

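View pics/c_b.png

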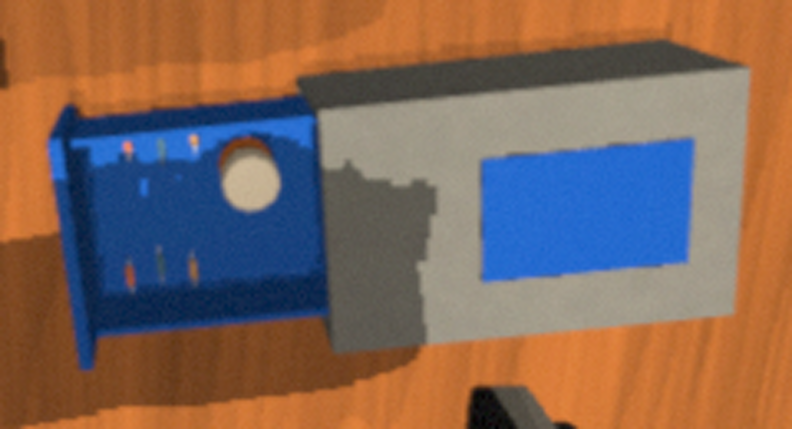

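```bash
python3 - <<'E'
from h import *
crop("wyy",280,100,520,250,3.3,"c_y");crop("sc2",240,110,460,310,3.5,"c_sc");crop("sd2",200,150,350,290,4.2,"c_sd")
E
```

```text
(no output)
```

View pics/c_y.png

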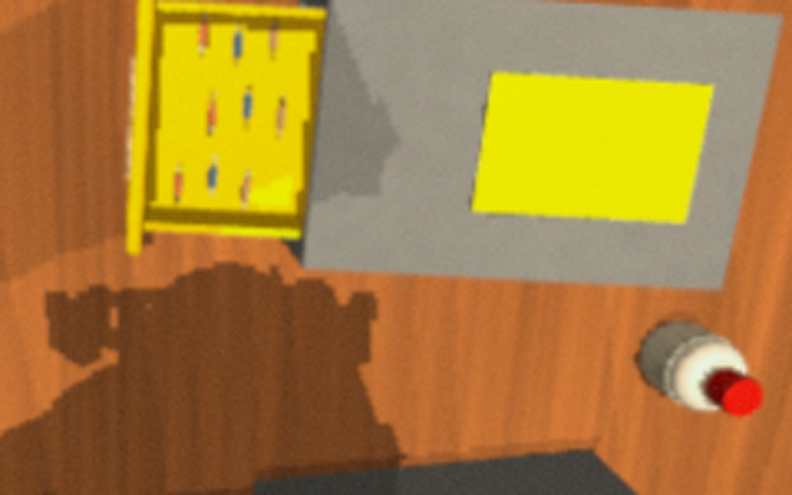

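View pics/c_sc.png

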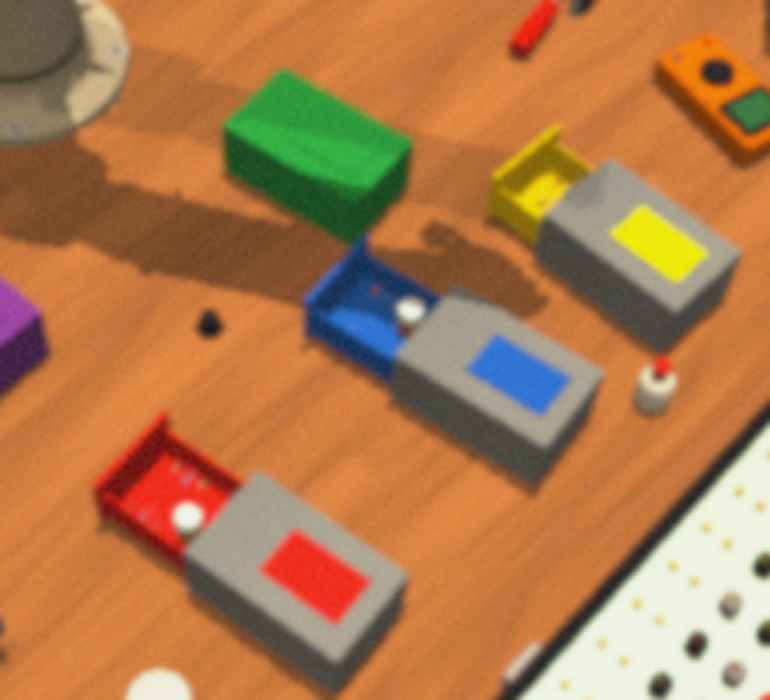

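View pics/c_sd.png

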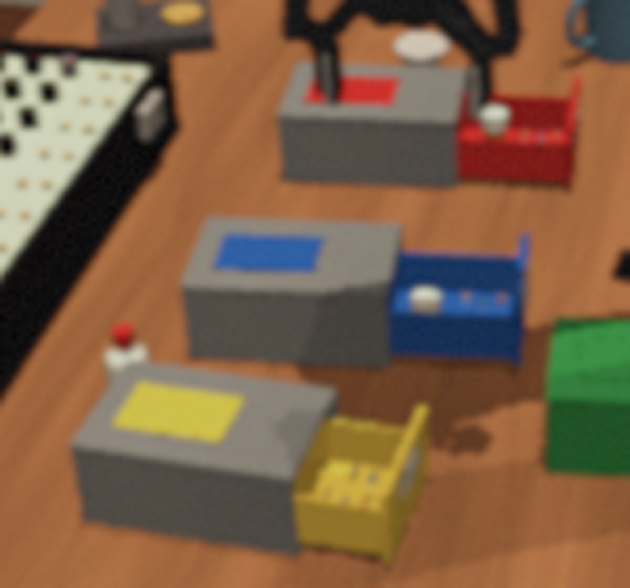

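```bash
cat > fit.py <<'E'
from h import *
def s(pts,o,k): return [np.array(o)+np.array(p)/k for p in pts]
W={"red":("wr",s([(320,115),(747,80),(729,318),(333,352)],(270,150),3.3)),
"blue":("wy",s([(320,108),(748,68),(733,314),(333,352)],(270,140),3.3)),
"yellow":("wyy",[(378,97)]+s([(783,17),(722,289),(303,268)],(280,100),3.3))}
S={"red":[(258,475),(407,580),(335,660),(187,550)],"blue":[(455,290),(602,375),(545,447),(397,352)],"yellow":[(610,160),(740,255),(675,315),(540,230)]}
P={"red":("wr",s([(50,137),(77,362)],(270,150),3.3)),"blue":("wy",s([(50,137),(80,367)],(270,140),3.3)),"yellow":("wyy",s([(139,0),(128,254)],(280,100),3.3))}
sc=load("sc2")
for c in W:
    d=load(W[c][0]); w=np.array(W[c][1]); sp=s(S[c],(240,110),3.5)
    T=[tri([(d,a),(sc,b)]) for a,b in zip(w,sp)]
    print(c,"tri",[t[0].round(4).tolist() for t in T],[round(max(t[1])*1e3,1) for t in T])
    X=np.array([atz(d,a,.07) for a in w])
    print("  z=.07",X[:,:2].round(4).tolist(),"sides",[round(float(np.linalg.norm(X[i]-X[(i+1)%4])),4) for i in range(4)])
    ax=(X[1]-X[0]+X[2]-X[3]); yaw=np.arctan2(ax[1],ax[0]); cen=X.mean(0)
    Rt=np.array([[np.cos(yaw),np.sin(yaw)],[-np.sin(yaw),np.cos(yaw)]])
    pp=np.array([atz(load(P[c][0]),a,.067)[:2] for a in P[c][1]])
    loc=(pp-cen[:2])@Rt.T
    print("  centre",cen.round(4),"yaw",round(float(yaw),4),"panel outer local",loc.round(4).tolist(),"open",(-0.086-loc[:,0]).round(4))
d=load("wy"); print("cap",atz(d,(251,265),.02).round(3),"cap wr",atz(load("wr"),(238,92),.02).round(3))
print("red jar",atz(load("wr"),(346,223),.046),"blue jar",atz(d,(346,193),.046))
print("flux",atz(load("wyy"),(484,208),.02), "green corner",atz(load("wyy"),(262,183),.07),atz(load("wyy"),(270,258),.07))
E
python3 fit.py
```

```text
red tri [[0.5598, -0.2184, 0.06], [0.7209, -0.205, 0.0619], [0.7266, -0.3014, 0.0688], [0.5689, -0.315, 0.0689]] [1.6, 0.4, 0.3, 2.0]
  z=.07 [[0.5571, -0.2168], [0.7164, -0.2029], [0.7261, -0.3006], [0.5671, -0.3156]] sides [0.16, 0.0982, 0.1598, 0.0993]
  centre [ 0.6417 -0.259   0.07  ] yaw 0.0908 panel outer local [[-0.1828, 0.0493], [-0.1835, -0.0465]] open [0.0968 0.0975]
blue tri [[0.558, 0.0524, 0.059], [0.7167, 0.0682, 0.064], [0.726, -0.0294, 0.0684], [0.5671, -0.044, 0.0702]] [0.6, 0.5, 0.8, 2.0]
  z=.07 [[0.5559, 0.0545], [0.7136, 0.0696], [0.7244, -0.0291], [0.5654, -0.0451]] sides [0.1584, 0.0993, 0.1597, 0.1001]
  centre [0.6398 0.0125 0.07  ] yaw 0.0974 panel outer local [[-0.181, 0.0483], [-0.1817, -0.048]] open [0.095  0.0957]
yellow tri [[0.568, 0.275, 0.0615], [0.7298, 0.2649, 0.0645], [0.7254, 0.1654, 0.065], [0.5672, 0.1699, 0.048]] [2.1, 0.8, 0.3, 1.2]
  z=.07 [[0.5647, 0.2736], [0.7271, 0.2655], [0.7221, 0.1666], [0.5624, 0.1748]] sides [0.1626, 0.099, 0.1599, 0.0989]
  centre [0.6441 0.2201 0.07  ] yaw -0.0507 panel outer local [[-0.1455, 0.0429], [-0.1449, -0.048]] open [0.0595 0.0589]
cap [ 0.392 -0.1    0.02 ] cap wr [ 0.393 -0.106  0.02 ]
red jar [ 0.53465223 -0.27695859  0.046     ] blue jar [0.53284971 0.02183686 0.046     ]
flux [0.73567735 0.12254331 0.02      ] green corner [0.4267126  0.17264879 0.07      ] [0.43143698 0.06933436 0.07      ]
```

All sizes check out: tops measure 160 x 99 mm, panel openings are about 97/95/59 mm, and the jars sit inside the trays. I'll start with yellow: shut the fingers, hover over the gap and look.

```bash
cat >> h.py <<'E'
B={"red":(.6417,-.259,.0908),"blue":(.6398,.0125,.0974),"yellow":(.6441,.2201,-.0507)}
def loc(c,x,y,z):
    bx,by,t=B[c]; return [bx+np.cos(t)*x-np.sin(t)*y, by+np.sin(t)*x+np.cos(t)*y, z]
def ori(c):
    t=B[c][2]; return [0,np.cos(t/2),np.sin(t/2),0]
def F(c):
    f=np.array(bot.current_wrist_force()); t=B[c][2]
    return np.array([f[0]*np.cos(t)+f[1]*np.sin(t),-f[0]*np.sin(t)+f[1]*np.cos(t),f[2]]).round(2)
E
python3 - <<'E'
from h import *
bot.move_gripper(0.0)
bot.reach(loc("yellow",-.1095,0,.13),ori("yellow"))
print(bot.current_tcp_pos(),bot.current_joint_positions(),F("yellow"),bot.current_opening())
snap("wrist","y1");snap("side","y1s");snap("scene","y1c");print(bot.current_time())
crop("y1s",180,100,340,290,3.1,"y1s_c");crop("y1c",330,90,470,220,4.5,"y1c_c")
E
```

```text
[0.53500602 0.2257039  0.13046706] [-0.41982766  0.35708728 -0.04318412  1.63540078  0.01657668  1.14875769
 -2.08755116] [-0.84  0.23 -0.67] 0.0023349705116187253
5.4917
```

View pics/y1.png

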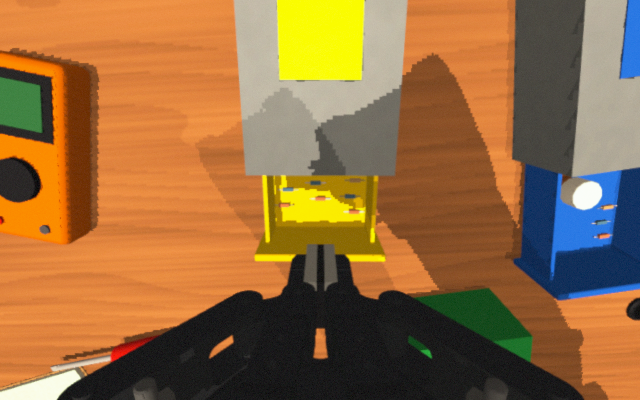

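View pics/y1s_c.png

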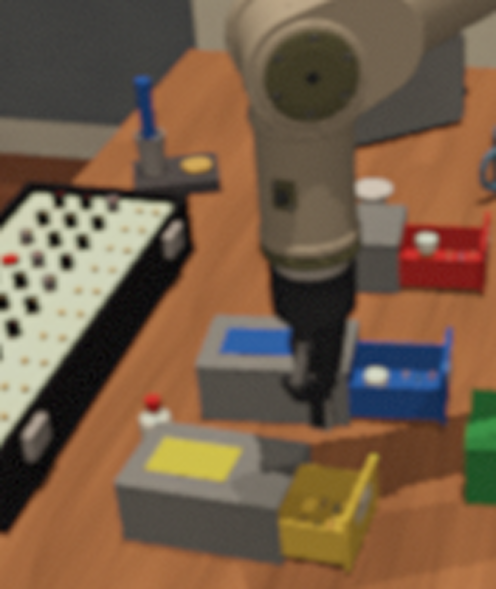

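View pics/y1c_c.png

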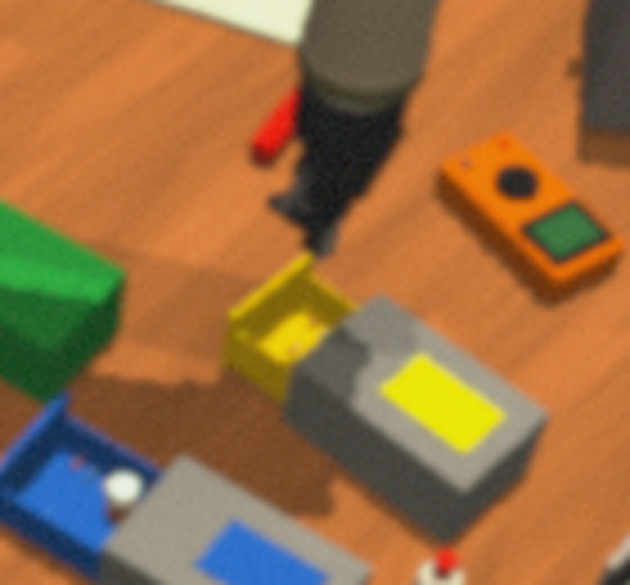

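```bash
python3 - <<'E'
from h import *
d=load("y1")
b=np.array(B["yellow"][:2]);t=B["yellow"][2]
Rt=np.array([[np.cos(t),np.sin(t)],[-np.sin(t),np.cos(t)]])
for n,uv,z in (("panel outer top",(255,261),.067),("",(386,261),.067),("box front top",(244,175),.07),("",(397,175),.07),("tip",(320,246),.13)):
    print(n,(Rt@(atz(d,uv,z)[:2]-b)).round(4))
print(proj(d,[bot.current_tcp_pos()]))
E
```

```text
panel outer top [-0.1459  0.0489]
 [-0.1458 -0.0484]
box front top [-0.08    0.0515]
 [-0.0799 -0.0509]
tip [-0.1032  0.0005]
[[321.00918437 257.17279263]]
```

Wrist view agrees within 1 mm: panel outer face is at local x = -0.146 and box front at -0.080. I'll descend into the gap and push.

```bash
python3 - <<'E'
from h import *
c="yellow"; print("base",F(c))
bot.servo_line(loc(c,-.1095,0,.06),ori(c),0.1); print(F(c))
bot.servo_line(loc(c,-.1095,0,.03),ori(c),0.05); print(F(c),bot.current_time())
x=-.1095
while x>-.165:
    x-=.006
    bot.servo_line(loc(c,x,0,.03),ori(c),0.04); f=F(c); print(round(x,4),f)
    if abs(f[0])>8: break
print(bot.current_time(),bot.current_tcp_pos())
snap("wrist","y2");snap("side","y2s");snap("scene","y2c")
crop("y2s",180,100,340,290,3.1,"y2s_c")
E
```

```text
base [ 0.41  0.26 -0.53]
[-0.07  0.11  1.18]
[ 0.14 -0.05  0.78] 7.0917
-0.1155 [-0.15  0.43  0.44]
-0.1215 [ 0.78 -0.09 -0.54]
-0.1275 [-0.53  0.37  0.5 ]
-0.1335 [-0.25  0.33 -0.1 ]
-0.1395 [-0.16  0.52  0.77]
-0.1455 [-0.77  0.25  0.85]
-0.1515 [-0.11 -0.41 -0.75]
-0.1575 [ 0.64  0.71 -0.89]
-0.1635 [ 1.16  0.29 -0.37]
-0.1695 [-0.37 -0.35  0.83]
10.0917 [0.47441703 0.22875081 0.02997886]
```

View pics/y2.png

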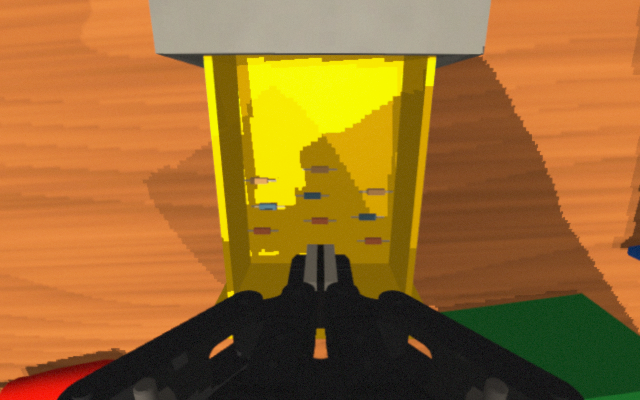

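View pics/y2s_c.png

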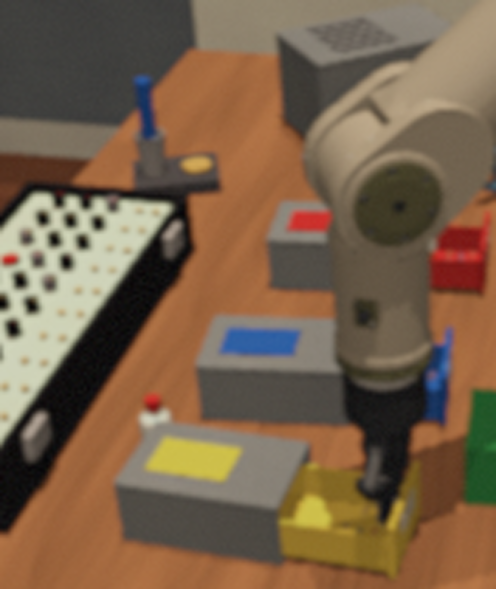

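The finger is behind the panel and the drawer is moving; the tray is visibly longer. I'll continue in small steps to the stop.

```bash
python3 - <<'E'
from h import *
c="yellow"
x=-.1695
while x>-.19:
    x-=.002
    bot.servo_line(loc(c,x,0,.03),ori(c),0.04); f=F(c); print(round(x,4),f)
    if f[0]>5: break
print(bot.current_time(),bot.current_tcp_pos())
snap("wrist","y3");snap("side","y3s")
E
```

```text
-0.1715 [ 0.66  0.54 -0.72]
-0.1735 [ 0.31 -0.46  0.22]
-0.1755 [ 0.8   0.77 -0.43]
-0.1775 [ 1.27 -0.54 -0.18]
-0.1795 [-0.51  0.25  0.58]
-0.1815 [-0.01 -0.34 -0.05]
-0.1835 [ 6.11  0.08 -3.89]
11.9917 [0.46212027 0.22930749 0.03021087]
```

View pics/y3s.png

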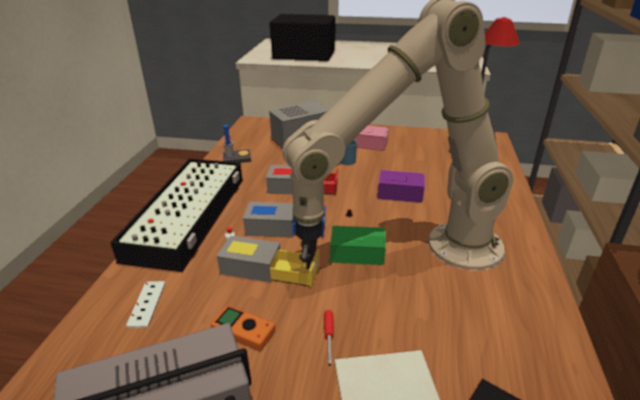

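Force of 6 N at TCP -0.1835, as predicted for 115 mm open. I'll back off, lift, and go to the front of the blue drawer.

```bash
python3 - <<'E'
from h import *
c="yellow"
bot.servo_line(loc(c,-.160,0,.03),ori(c),0.08)
bot.servo_line(loc(c,-.160,0,.16),ori(c),0.15)
snap("wrist","y4")
c="blue"
for z in (.15,.035): print(bot.ik(loc(c,-.207,0,z),ori(c)))
bot.reach(loc(c,-.207,0,.15),ori(c))
snap("wrist","b1"); snap("side","b1s"); print(bot.current_time(),bot.current_tcp_pos())
crop("b1s",180,150,380,300,4,"b1s_c")
E
```

```text
[-0.13582937  0.03213368  0.08167869  1.98210646 -0.0029018   1.1274612
 -1.52634424]
[-0.12716909  0.18943207  0.07758703  2.10477569 -0.01946179  0.84803525
 -1.51148684]
14.6583 [ 0.43436144 -0.00602419  0.15000004]
```

View pics/y4.png

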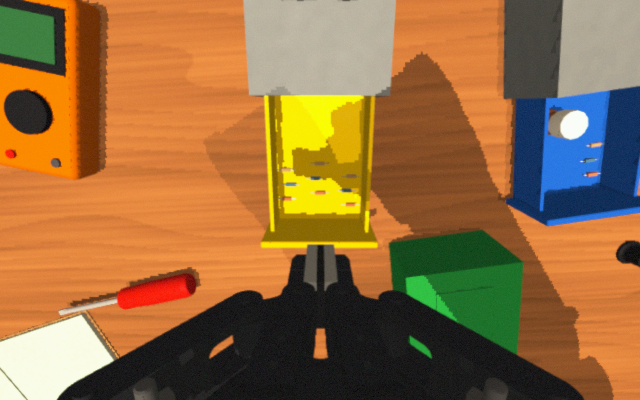

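View pics/b1.png

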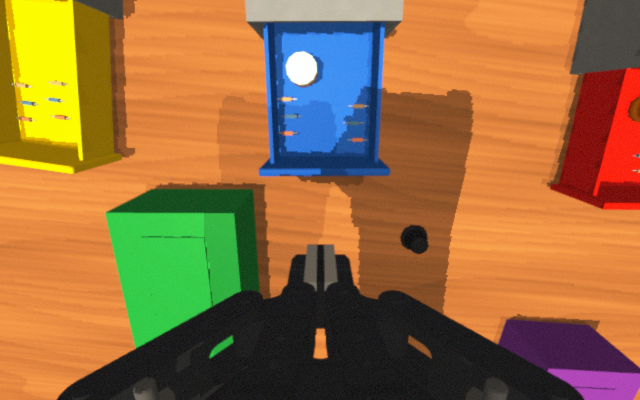

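View pics/b1s_c.png

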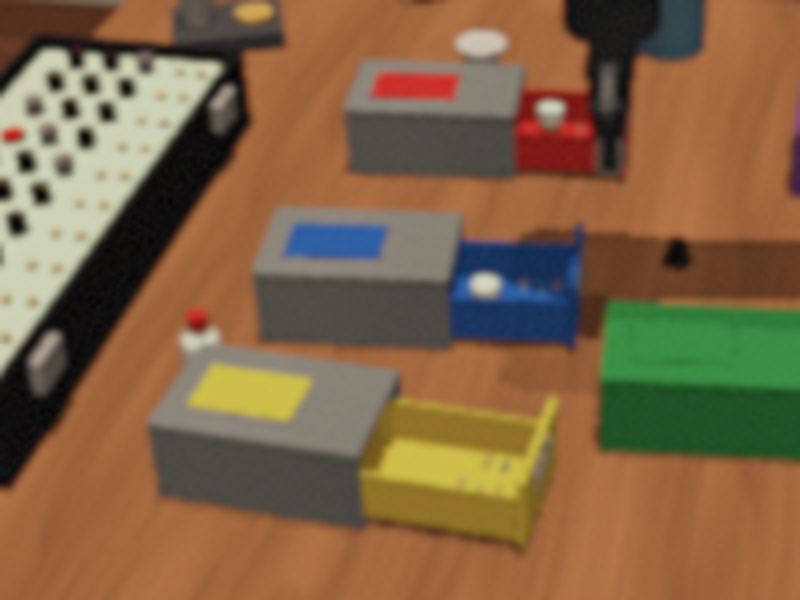

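```bash
cat >> h.py <<'E'
def tolocal(c,d,uv,z):
    bx,by,t=B[c]; p=atz(d,uv,z)[:2]-[bx,by]
    return np.array([[np.cos(t),np.sin(t)],[-np.sin(t),np.cos(t)]])@p
E
python3 - <<'E'
from h import *
d=load("y4"); print([tolocal("yellow",d,u,z).round(4).tolist() for u,z in (((262,247),.067),((378,246),.067),((249,96),.07),((392,95),.07))])
d=load("b1"); print([tolocal("blue",d,u,z).round(4).tolist() for u,z in (((260,175),.067),((389,174),.067),((247,22),.07),((402,22),.07))])
d=load("b1"); print(atz(d,(414,236),.011),atz(d,(254,192),.07),atz(d,(260,285),.07))
E
```

```text
[[-0.1999, 0.0485], [-0.199, -0.0481], [-0.0806, 0.0505], [-0.08, -0.0509]]
[[-0.1823, 0.0466], [-0.1814, -0.0493], [-0.0812, 0.0489], [-0.0811, -0.0505]]
[ 0.39350173 -0.10292233  0.011     ] [0.4411891  0.04455645 0.07      ] [0.3618826  0.03699583 0.07      ]
```

```bash
cat > push.py <<'E'
from h import *
import sys
c=sys.argv[1]; y0=float(sys.argv[2]); z=.042; o=ori(c)
bot.servo_line(loc(c,-.207,y0,z),o,0.1); print("down",F(c))
bot.servo_line(loc(c,-.192,y0,z),o,0.04); print("contact?",F(c))
bot.servo_line(loc(c,-.106,y0,z),o,0.035); print("mid",F(c),bot.current_time())
snap("wrist",c+"_mid")
x=-.106
while x>-.09 and not 0:
    if x<=-.0925: break
    x+=.0015
    if x>-.0925: break
    bot.servo_line(loc(c,x,y0,z),o,0.03); f=F(c); print(round(x,4),f)
    if f[0]<-5: break
print(bot.current_time())
bot.servo_line(loc(c,x-.03,y0,z),o,0.08)
bot.servo_line(loc(c,x-.03,y0,.16),o,0.15)
snap("wrist",c+"_end");snap("side",c+"_ends");print(bot.current_time(),bot.current_tcp_pos())
E
python3 push.py blue -0.003
```

```text
down [-0.37 -0.23 -0.26]
contact? [ 0.2  -0.33  0.43]
mid [-0.52  0.83 -1.04] 19.025
19.075
20.6333 [ 0.50399027 -0.00373806  0.15873434]
```

View pics/blue_end.png

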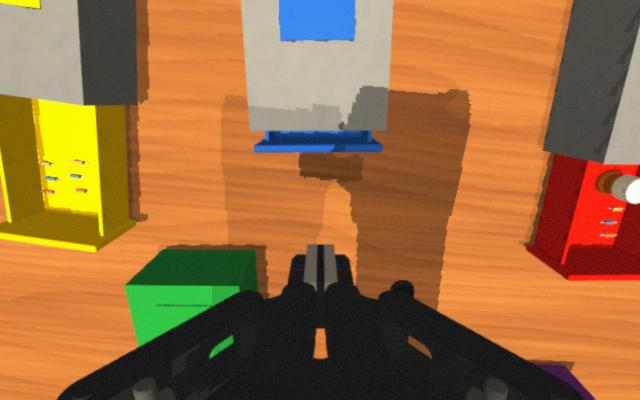

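View pics/blue_mid.png

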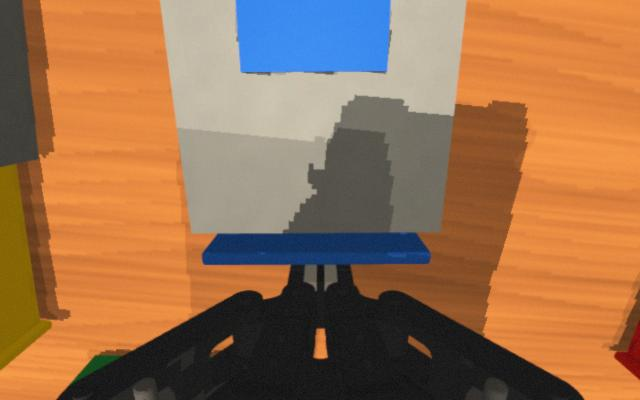

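My final-creep loop had an inverted bound, so blue stopped about 9 mm short. I'll fix it and finish blue.

```bash
sed -i '/if x<=-.0925: break/d; s/while x>-.09 and not 0:/while True:/' push.py
python3 - <<'E'
s=open('push.py').read()
s=s.replace('bot.servo_line(loc(c,-.207,y0,z),o,0.1); print("down",F(c))\nbot.servo_line(loc(c,-.192,y0,z),o,0.04)','st=float(sys.argv[3])\nbot.servo_line(loc(c,st,y0,z),o,0.12); print("down",F(c))\nif st<-.19: bot.servo_line(loc(c,-.192,y0,z),o,0.04)')
open('push.py','w').write(s)
E
cat push.py; python3 push.py blue -0.003 -.125
```

```text
from h import *
import sys
c=sys.argv[1]; y0=float(sys.argv[2]); z=.042; o=ori(c)
st=float(sys.argv[3])
bot.servo_line(loc(c,st,y0,z),o,0.12); print("down",F(c))
if st<-.19: bot.servo_line(loc(c,-.192,y0,z),o,0.04); print("contact?",F(c))
bot.servo_line(loc(c,-.106,y0,z),o,0.035); print("mid",F(c),bot.current_time())
snap("wrist",c+"_mid")
x=-.106
while True:
    x+=.0015
    if x>-.0925: break
    bot.servo_line(loc(c,x,y0,z),o,0.03); f=F(c); print(round(x,4),f)
    if f[0]<-5: break
print(bot.current_time())
bot.servo_line(loc(c,x-.03,y0,z),o,0.08)
bot.servo_line(loc(c,x-.03,y0,.16),o,0.15)
snap("wrist",c+"_end");snap("side",c+"_ends");print(bot.current_time(),bot.current_tcp_pos())
down [-0.53 -0.63  0.38]
mid [ 0.63  0.39 -0.63] 22.4667
-0.1045 [ 0.09 -0.01 -0.71]
-0.103 [-0.37  0.11 -0.5 ]
-0.1015 [-0.58  0.51 -0.75]
-0.1 [-0.11 -0.04 -0.08]
-0.0985 [ 0.95  0.35 -0.3 ]
-0.097 [-0.4   0.39  0.51]
-0.0955 [-0.75  0.2  -0.12]
-0.094 [-7.14  1.35  4.83]
24.5167
26.075 [ 0.51597639 -0.00255286  0.1587517 ]
```

View pics/blue_end.png

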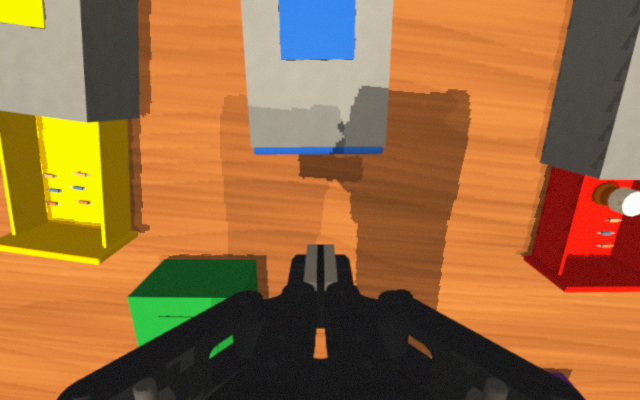

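Blue is home: the stop gave 7 N and the panel is flush, at (320,151). Now red.

```bash
sed -i 's/-.0925/-.0915/' push.py; python3 - <<'E'
from h import *
d=load("wr"); print(atz(d,(185,185),.07),atz(d,(170,265),.07),atz(d,(190,245),0))
c="red"; p=loc(c,-.207,0,.15); print(p)
bot.reach(p,ori(c)); snap("wrist","r1")
print(bot.current_time())
E
```

```text
[ 0.3311813  -0.21741643  0.07      ] [ 0.29613199 -0.32913548  0.07      ] [ 0.29494341 -0.33279455  0.        ]
[np.float64(0.43555273412458234), np.float64(-0.2777697834854278), 0.15]
27.2333
```

View pics/r1.png

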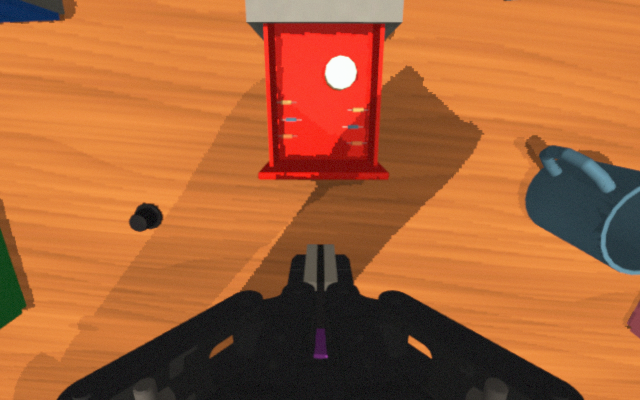

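```bash
python3 - <<'E'
from h import *
d=load("r1")
print([tolocal("red",d,u,z).round(4).tolist() for u,z in (((260,179),.067),((388,178),.067),((247,22),.07),((402,22),.07))])
print("mug",[tolocal("red",d,u,z).round(3).tolist() for u,z in (((527,195),.05),((600,220),.09),((530,140),.05),((548,155),.07))])
E
```

```text
[[-0.1848, 0.0471], [-0.1838, -0.0483], [-0.0808, 0.0493], [-0.0806, -0.05]]
mug [[-0.202, -0.168], [-0.208, -0.197], [-0.157, -0.161], [-0.166, -0.163]]
```

The panel is where expected, the jar is upright, and the mug is 160 mm clear.

```bash
python3 push.py red -0.001 -.207; python3 - <<'E'
from h import *
snap("scene","fin_sc");print(bot.current_wrist_force())
crop("fin_sc",240,110,470,310,3.4,"fin_c");crop("red_ends",180,130,400,300,3.6,"fin_s")
E
```

```text
down [ 0.03 -0.11 -1.1 ]
contact? [-0.07 -0.35 -0.63]
mid [ 0.03 -0.26 -0.39] 31.4167
-0.1045 [-0.85 -0.87  0.35]
-0.103 [ 0.17 -0.36  0.15]
-0.1015 [-0.53  0.83 -0.79]
-0.1 [-0.21 -0.13  0.63]
-0.0985 [-0.43 -0.06 -0.18]
-0.097 [-0.48  0.73  0.32]
-0.0955 [-0.76 -0.22  0.46]
-0.094 [-6.67  1.1   4.07]
33.4667
35.025 [ 0.51766289 -0.27081381  0.15861388]
[0.09022898 0.46708965 0.3050603 ]
```

View pics/red_end.png

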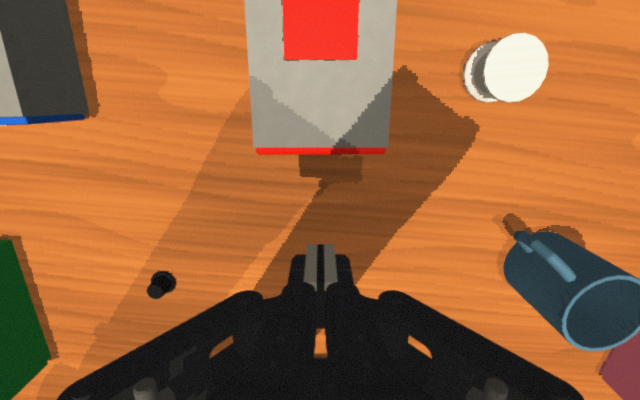

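View pics/fin_c.png

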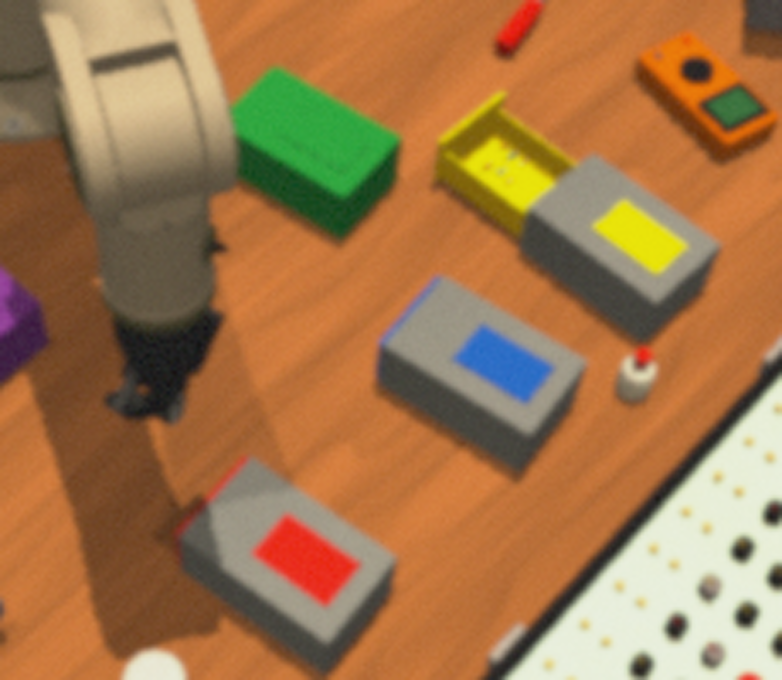

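View pics/fin_s.png

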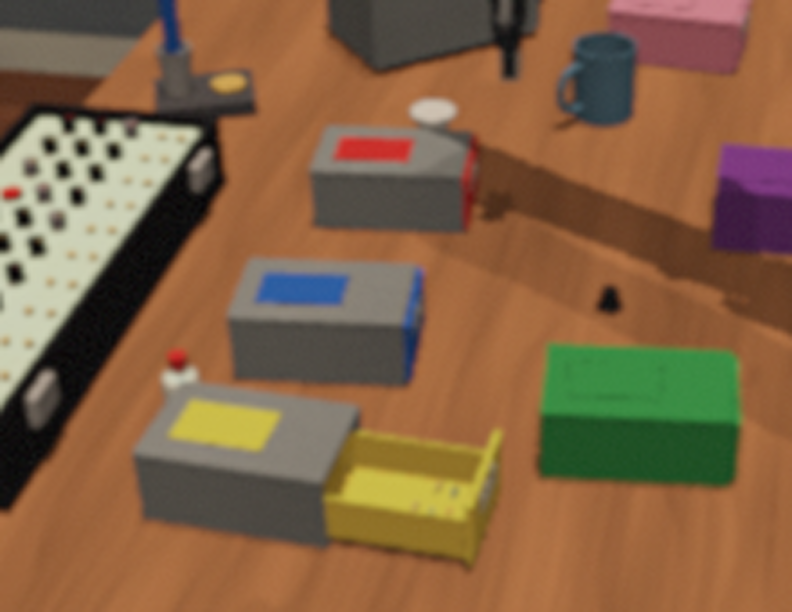

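Red and blue are flush and yellow is fully out; the cap, flux, mug, meter and driver look unmoved, and the arm is clear. Handing in.

```bash
python3 - <<'E'
from plant import bot
bot.hand_in(); print(bot.current_time())
E
```

```text
the job is handed in; nothing more can be done
the job is handed in; nothing more can be done
```

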